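# Close up a pair of V-blocks and hold them clear of the granite plate

## Task

Two matching steel V-blocks stand apart on the black granite plate, one of them against the low steel rail. On the plate, bring the loose one flush against its mate, long sides touching and ends in line; then grip the two together as one pack, lift them at least 8 cm clear of the plate and finish still holding them there in the gripper, together, steady and level, so that I can wipe the plate. Do not put them down again, and leave the other things on the plate where they are.

Things in the scene. Friction and masses are not known exactly. Their poses are not given: they have to be found in the camera images.
- plate: Fixed black granite plate, 340 mm (own x) by 260 mm (own y), its top 30 mm above the table. Origin: centre of its underside, at table height. Fixed on its top is a steel rail 6 mm high, 12 mm wide, 220 mm long, parallel to the plate's x, its inner face at plate y = +70 mm, its outer face at +82 mm.
- v_rail: Steel V-block, one of two alike: 64 mm long (own x), 27 wide (own y), 30 high, about 0.32 kg, uniform; V groove 15 wide, 7.5 deep along its top, dark 3 mm deep groove along each long side; flat ends. Origin: centre of the underside (z up). This one stands on the plate with a long side against the rail's inner face.
- v_loose: Steel V-block, one of two alike: 64 mm long (own x), 27 wide (own y), 30 high, about 0.32 kg, uniform; V groove 15 wide, 7.5 deep along its top, dark 3 mm deep groove along each long side; flat ends. Origin: centre of the underside (z up). This one stands loose on the plate, 35 mm or more short of the other, somewhat turned.
- ring: Plain steel setting ring, 48 mm across, 16 mm high, bore 28 mm, on the plate near one end; bystander. Origin: centre of the underside (z up).
- plug: Upright steel plug gauge (cylinder), 32 mm across, 45 mm high, on the plate near the other end; bystander. Origin: centre of the underside (z up).
- gauge: Brass gauge block 30 x 30 x 20 mm on a corner of the plate behind the rail's line; bystander. Origin: centre of the underside (z up).
Mind the look-alikes: they are no part of the job. Leave any green look-alike of the v_rail alone. Leave any pink look-alike of the v_loose alone.

How it is judged (in metres and radians):
On the way, in this order (a step that is already met when the one before it is completed fails the run):
1. the V-blocks stand flush together on the plate (x of v_loose in the frame of v_rail between -0.005 and 0.005 m and y of v_loose in the frame of v_rail between -0.0295 and 0.0295 m and z of v_loose in the frame of v_rail between -0.005 and 0.005 m and angle between the x axis of v_loose and the x axis of v_rail, either way round below 0.07 rad and height (world z) of v_rail between 0.027 and 0.033 m and height (world z) of v_loose between 0.027 and 0.033 m), for 0.2 s.
2. both V-blocks are lifted clear of the plate together (x of v_loose in the frame of v_rail between -0.005 and 0.005 m and y of v_loose in the frame of v_rail between -0.0295 and 0.0295 m and z of v_loose in the frame of v_rail between -0.005 and 0.005 m and angle between the x axis of v_loose and the x axis of v_rail, either way round below 0.07 rad and height (world z) of each of v_rail, v_loose above 0.105 m), for 0.2 s.
At the end, for the whole second after the job is handed in: The gripper holds both V-blocks (fingers press on each), undersides at least 75 mm above the plate's top, nothing on the plate; the pair flush (long sides within 2.5 mm, ends within 5 mm, heights within 5 mm, parallel within 0.07 rad), level within 0.12 rad and still (under 0.02 m/s) (all of step 2 and angle between each of v_rail, v_loose's own z axis and vertical below 0.12 rad and linear speed of each of v_rail, v_loose below 0.02 m/s and angular speed of each of v_rail, v_loose below 0.15 rad/s and contact force between each of v_rail, v_loose and the fingers above 1 N and contact force between each of v_rail, v_loose and plate below 0.1 N); the arm keeps its last pose, push and grip.
It fails at once if another thing on the plate is disturbed (moved over 20 mm) (distance of any of ring, plug, gauge from where it was at the start of the episode above 0.02 m).
It also fails if it takes over 59 s, if anything falls off the work surface, if the arm or the gripper's body presses on something with over 40 N, if the wrist force passes 120 N, or if a joint passes its speed limit or range.

## Robot

A 6-joint arm with a two-finger parallel gripper is mounted at the origin on the work surface. World frame = base frame: x ahead of the robot, y to its left, z up, the work surface at z = 0. Lengths are in mm, angles in rad, forces in N, time in s.
With the tool pointing down it reaches from about 350 to 725 mm from the base axis. Payload 6 kg.
Tool frame: the origin (TCP) lies at the very end of the fingers, on their centre line; the grasp point (between the pads) lies 19 mm behind it; z points along the fingers, y is the line along which they close (so a half turn about z gives the same grasp; the last joint's range is limited). The gripper opens to 85 mm and grips with 20 to 120 N. Pads are 22 mm wide; open, the fingers measure 114 mm over their backs; the gripper's body (76 mm by 85 mm) begins 54 mm behind the grasp point. The pads swing forward as they close: fully open they stand 13 mm farther back than shut.
Start: joints at [-0.89, 0.04, 0.085, 0, -1.615, -0.334], TCP at [203.942, -564.253, 231.261] pointing down, gripper open.
Joint ranges: [-2.56, 2.56], [-1.29, 2.01], [-1.08, 1.49], [-3.29, 1.98], [-2.81, -0.18], [-2.99, 2.99]. Speed limits (rad/s): [2.57, 2.57, 3.01, 3.14, 3.14, 3.14].

## Interface

Orientations are given as a unit quaternion [x, y, z, w].
In Python, from rig import env gives the robot as it stands. The module is installed in compiled form; this text tells all that it offers.
- The arm moves only by the tool send_rows, never from a script. Its argument "increments" is a list of rows, each a list of 3 entries, a list of its own where there are three numbers: the opening, from 0 (shut) to 1 (fully open), then the shift along the tool's x, y, z in mm, then the turn about the tool's z in degrees. A call has 1 to 12 rows; each row is the pose to reach, as a shift and turn from the pose commanded when the call began, along the tool's axes at that moment; what a row does not reach only later rows make up. A row lasts 1/10 s, in which the tool goes at most 50 mm and 8.59 degrees, less where a joint would pass 70% of its speed; a pose out of reach is approached as far as the arm can. A call with a gripper value outside its range is refused whole. The fingers move at their own pace and stop on an object; "newtons" is the grip in N (left out, the last holds). Time passes only in rows, so rows that repeat a pose let the fingers close. It gives the time, the measured TCP pose, the force, the opening and the grip force at its end, in the units of the state.
- env.state(): the state, without advancing time (a new reading comes with each control period).
- env.get_image(name): name is "scene" or "top" or "wrist"; returns (picture, depth): 420x560x3 uint8, red, green, blue; 420x560 float32, mm along the optical axis (not along the pixel's ray), 0 where there is no reading.
- env.camera_info(name): a dict with "intrinsics" (3x3 intrinsics, pixels), "eye" and "orientation" of the camera in the world. Camera axes: x right, y up, looking along -z (the intrinsics and any distortion apply to the point x, -y, -z); pixel columns grow to the right and rows downward; lengths in mm; the calibration is good to about 2 mm. The wrist camera is an equidistant fisheye: a pixel r from the principal point sees the ray r / f radians off the axis. A picture is of the moment at which its call begins: read the wrist's pose just before it. camera_info takes no time and is no camera call; for the wrist camera it gives the pose at the moment of the call.
- env.sign_off(): hands the job in; it is judged then, once.
Trained networks look in the newest picture that a camera, given by its name, has taken for a name from the list of things; names that differ only in an ending like _2 or _b are one class to them, and where a whole thing is asked for, a point or a joint stands for the part that bears it (a point fixed in the world has none). Each returns a list of dicts, best first, with "p" (0 to 1); they miss things now and then, are a little off and sometimes report something else, mostly with a low value. They report only what shows in the picture. A call takes as long as a camera call. They do not tell look-alikes from the thing itself.
- env.spot_in(thing, camera): "box" ([left, top, right, bottom] in pixels, round what is visible of it).
- env.cut_out(thing, camera): "pixels" (420x560 bool, what is visible of it) and "box" ([left, top, right, bottom] in pixels, round what is visible of it).
The state is a dict: "time": time; "joints": joint angles; "qvel": joint speeds; "joint_efforts": joint torques, N m; "ee_pos": TCP position; "tool_rot": TCP orientation; "force": force on the tool from outside, world axes, zero at the start; "moment": the same for the moment, N m; "gripper_width": finger opening in mm; "grip_force": force on a finger pad.
Only numpy, scipy, OpenCV 4.12 (cv2) and the standard library are available. Lean on these libraries where they do the work, as an engineer would, in place of code of your own. Each camera call takes 0.05 s, during which the arm holds its last target. There are 200 camera calls.

## Working session

There is one attempt and no reset: what is moved stays moved. The work goes in short steps, Python scripts to look and compute and a tool call to move; the robot and the scene stay as the last step left them, time stands still between calls to the robot, and variables do not carry over. Pictures are saved under pics/ and viewed, at most 10 in all, crops included, and the job is handed in when it is done.

Besides the shell and the picture viewer there is one more tool, called after "Request:" by a JSON object that holds its "fn" and its "kwargs". send_rows: Moves the arm, as the interface text tells. Its arguments: {"type":"object","properties":{"increments":{"type":"array"},"newtons":{"type":"number"}},"required":["increments"]}

```bash
mkdir -p pics; cat > h.py <<'E'
import numpy as np, cv2
from rig import env
from scipy.spatial.transform import Rotation as R
def cloud(name, depth, ci=None):
    ci=ci or env.camera_info(name); K=np.array(ci["intrinsics"]); v,u=np.mgrid[0:420,0:560]
    x=(u-K[0,2])/K[0,0]; y=(v-K[1,2])/K[1,1]
    P=np.stack([x*depth,-y*depth,-depth],-1)
    q=np.array(ci["orientation"]); M=R.from_quat(q).as_matrix() if q.size==4 else q.reshape(3,3)
    return P@M.T+np.array(ci["eye"])
E
python3 - <<'E'
from h import *
print(env.camera_info("top"),env.camera_info("scene"),env.camera_info("wrist"));s=env.state();print(s)
for n in("top","scene"):
    im,d=env.get_image(n); cv2.imwrite(f"pics/{n}0.png",im[...,::-1]); np.savez(f"{n}0.npz",im=im,d=d)
    for t in("v_rail","v_loose","ring","plug","gauge","plate"):
        print(n,t,[(np.round(o["box"]).tolist(),round(float(o["p"]),2)) for o in env.spot_in(t,n)])
E
```

```text
{'intrinsics': array([[456.94013976,   0.        , 283.0449353 ],
       [  0.        , 456.94013976, 207.63288036],
       [  0.        ,   0.        ,   1.        ]]), 'eye': array([ 504.04422567,   27.22956002, 1172.69179972]), 'orientation': array([-0.02495033,  0.02403305,  0.71416381, -0.69912084])} {'intrinsics': array([[483.81100288,   0.        , 269.3731217 ],
       [  0.        , 483.81100288, 212.9612626 ],
       [  0.        ,   0.        ,   1.        ]]), 'eye': array([838.5385043 , 474.42005441, 867.23458044]), 'orientation': array([0.07422394, 0.28105108, 0.91710221, 0.27280879])} {'intrinsics': array([[325.1922621 ,   0.        , 281.42830151],
       [  0.        , 325.1922621 , 207.22481072],
       [  0.        ,   0.        ,   1.        ]]), 'eye': array([ 138.96966387, -587.24693467,  371.90430782]), 'orientation': array([-0.07683075, -0.11131375,  0.81062413,  0.56973222])}
{'time': 0.0, 'joints': array([-8.90290465e-01,  4.08062912e-02,  8.38212924e-02, -4.66466089e-04,
       -1.61547139e+00, -3.33716660e-01]), 'qvel': array([-1.46334104e-04, -5.13360878e
[... 668 characters left out ...]
 v_loose [([404.0, 242.0, 420.0, 268.0], 0.61), ([308.0, 216.0, 329.0, 237.0], 0.52)]
top ring [([280.0, 276.0, 298.0, 295.0], 0.78)]
top plug [([330.0, 167.0, 343.0, 185.0], 0.43)]
top gauge [([225.0, 237.0, 242.0, 250.0], 0.52)]
top plate [([218.0, 136.0, 378.0, 302.0], 0.76)]
scene v_rail [([319.0, 364.0, 357.0, 406.0], 0.94), ([334.0, 311.0, 373.0, 347.0], 0.87), ([265.0, 227.0, 297.0, 247.0], 0.63)]
scene v_loose [([219.0, 107.0, 246.0, 130.0], 0.89), ([240.0, 173.0, 276.0, 205.0], 0.73)]
scene ring [([327.0, 174.0, 350.0, 197.0], 0.56)]
scene plug [([193.0, 187.0, 206.0, 210.0], 0.53)]
scene gauge [([329.0, 246.0, 348.0, 265.0], 0.63)]
scene plate [([174.0, 162.0, 349.0, 285.0], 0.67)]
```

```bash
python3 - <<'E'
from h import *
a=cv2.imread("pics/top0.png")[125:310,130:440]
cv2.imwrite("pics/top0c.png",cv2.resize(a,None,fx=2.55,fy=2.55,interpolation=cv2.INTER_CUBIC))
b=cv2.imread("pics/scene0.png")[95:420,165:400]
cv2.imwrite("pics/scene0c.png",cv2.resize(b,None,fx=1.84,fy=1.84,interpolation=cv2.INTER_CUBIC))
E
```

```text
(no output)
```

View pics/top0c.png

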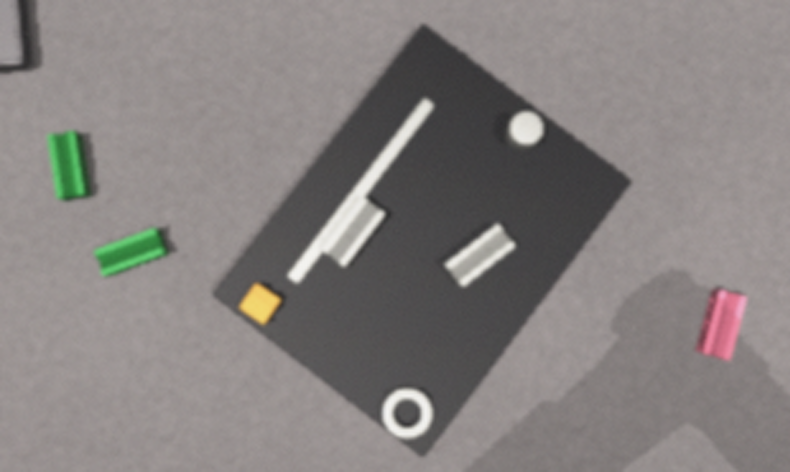

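View pics/scene0c.png

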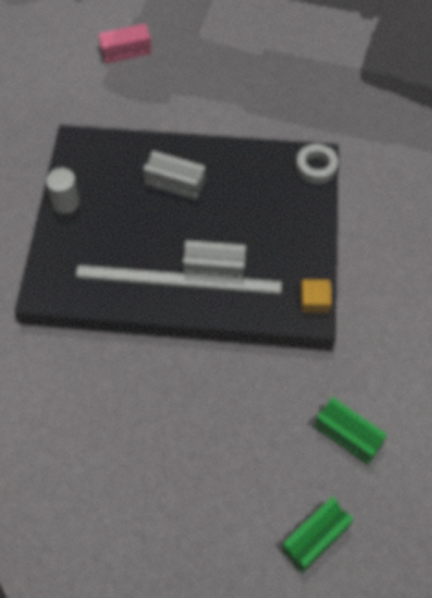

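Candidates (full top image px): steel block on the rail (270,216), steel loose block (318,226), green look-alikes (157,192) and (182,225), and a pink one (412,254). By the description I choose the two steel ones: v_rail at (270,216) touching the rail, v_loose at (318,226). The ring is at (289,286), the plug at (336,175) and the gauge at (233,244).

```bash
cat >> h.py <<'E'
def fit(P,zmin,zmax,c,rad):
    m=(P[...,2]>zmin)&(P[...,2]<zmax)&(np.hypot(P[...,0]-c[0],P[...,1]-c[1])<rad)
    q=P[m]; r=cv2.minAreaRect(q[:,:2].astype(np.float32)); return r,len(q),np.median(q[:,2])
def toolrel(p,s=None):
    s=s or env.state(); return R.from_quat(s["tool_rot"]).inv().apply(np.array(p)-s["ee_pos"])
E
python3 - <<'E'
from h import *
for n in("top","scene"):
    z=np.load(n+"0.npz"); P=cloud(n,z["d"])
    B=dict(top=dict(rail=(270,216),loose=(318,226),ring=(281,285),plug=(336,175),gauge=(233,244),plate=(300,250)),
      scene=dict(rail=(281,234),loose=(258,187),ring=(330,184),plug=(199,192),gauge=(338,254),plate=(255,210)))[n]
    for k,(u,v) in B.items(): print(n,k,P[v,u].round(0))
    for k in("rail","loose"):
        u,v=B[k]; print(fit(P,48,75,P[v,u],50))
E
```

```text
top rail [562.  60.  58.]
top loose [535. -56.  58.]
top ring [393.  37.  48.]
top plug [ 657. -102.   74.]
top gauge [495. 152.  50.]
top plate [477. -12.  32.]
(((563.6988525390625, 63.41596221923828), (27.004392623901367, 63.6568603515625), 51.35037612915039), 295, np.float64(58.37498502641233))
(((538.2649536132812, -57.17407989501953), (26.935047149658203, 63.878849029541016), 36.246883392333984), 292, np.float64(58.24071014881213))
scene rail [563.  64.  54.]
scene loose [539. -59.  53.]
scene ring [407.  16.  50.]
scene plug [ 654. -101.   75.]
scene gauge [497. 161.  54.]
scene plate [569. -25.  34.]
(((562.8290405273438, 64.5505142211914), (30.23533821105957, 64.00889587402344), 50.72655487060547), 499, np.float64(59.05633941883184))
(((538.0098876953125, -56.165409088134766), (30.9136962890625, 65.4128189086914), 36.59944534301758), 435, np.float64(58.81930568814744))
```

Request:
{"fn": "send_rows", "kwargs": {"increments": [[1,[-487,363,60],-16.4],[1,[-487,363,60],-16.4],[1,[-487,363,60],-16.4],[1,[-487,363,60],-16.4],[1,[-487,363,60],-16.4],[1,[-487,363,60],-16.4],[1,[-487,363,60],-16.4],[1,[-487,363,60],-16.4],[1,[-487,363,60],-16.4],[1,[-487,363,60],-16.4],[1,[-487,363,60],-16.4],[1,[-487,363,60],-16.4]], "newtons": 30}}

```text
time: 1.9
ee_pos: [533.7, -63.9, 172.6]
tool_rot: [-0.312, 0.95, -0.0, 0.001]
force: [-0.0, -0.8, 0.7]
gripper_width: 85.1
grip_force: 0.0
```

```bash
cat >> h.py <<'E'
def wcloud(d,ci):
    K=np.array(ci["intrinsics"]); v,u=np.mgrid[0:420,0:560]; x=(u-K[0,2])/K[0,0]; y=(v-K[1,2])/K[1,1]
    r=np.hypot(x,y)+1e-9; t=np.tan(np.minimum(r,1.5))/r
    P=np.stack([x*t*d,-y*t*d,-d],-1); P[(d<=0)|(r>1.3)]=np.nan
    return P@R.from_quat(ci["orientation"]).as_matrix().T+ci["eye"]
def wfit(c,pad=50,zlo=48,zhi=75,name=None):
    ci=env.camera_info("wrist"); im,d=env.get_image("wrist"); P=wcloud(d,ci)
    if name: cv2.imwrite(name,im[...,::-1])
    return [fit(P,zlo,zhi,k,pad) for k in c],im,P
E
python3 - <<'E'
from h import *
s=env.state();print(s["ee_pos"],s["joints"])
f,im,P=wfit([(538,-57),(563,64)],name="pics/w1.png");print(f)
np.savez("w1.npz",im=im,P=P)
print([(np.round(o["box"]).tolist(),round(float(o["p"]),2)) for t in("v_rail","v_loose") for o in env.spot_in(t,"wrist")])
E
```

```text
[533.73760315 -63.85442233 172.55431411] [ 2.55160934e-01 -1.26683635e-01 -1.83375017e-01  8.56267275e-06
 -1.51309336e+00 -1.19239501e+00]
[(((536.954345703125, -56.206634521484375), (27.23328399658203, 64.54654693603516), 36.31713104248047), 2647, np.float64(57.79168567857255)), (((572.143310546875, 56.597999572753906), (29.261131286621094, 39.25615310668945), 52.001930236816406), 1119, np.float64(57.231438358599746))]
[([332.0, 277.0, 377.0, 324.0], 0.83), ([438.0, 381.0, 471.0, 412.0], 0.59), ([96.0, 0.0, 169.0, 36.0], 0.64), ([243.0, 191.0, 329.0, 229.0], 0.62)]
```

View pics/w1.png

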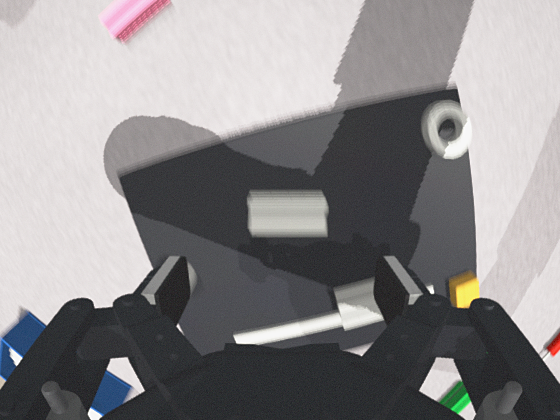

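The wrist view shows the steel loose block at (288,213), clear of the pink one (135,15), and v_rail at (355,302) against the rail. Next I measure where the open fingertips really are.

```bash
python3 - <<'E'
from h import *
P=np.load("w1.npz")["P"]; s=env.state()
T=R.from_quat(s["tool_rot"]).inv().apply((P-s["ee_pos"]).reshape(-1,3)).reshape(P.shape)
for sl in((slice(250,320),slice(140,192)),(slice(250,320),slice(378,430))):
    q=T[sl].reshape(-1,3); q=q[(q[:,2]<20)&np.isfinite(q[:,2])]
    for k in range(3): print(np.percentile(q[:,k],[1,10,50,90,99]).round(1))
# v_rail: precise edges of rail/plate direction from top
z=np.load("top0.npz");Q=cloud("top",z["d"]);
print(toolrel((537.7,-56.5,32)))
a=z["im"].astype(int); m=((a.max(-1)>150)&(a.max(-1)-a.min(-1)<40)).astype(np.uint8)
m=m[150:240,240:300]; n,l=cv2.connectedComponents(m); k=l[216-150,270-240]
q=Q[150:240,240:300][l==k]; q=q[q[:,2]<46]; print(len(q),cv2.minAreaRect(q[:,:2].astype(np.float32)),np.median(q[:,2]))
E
```

```text
[-8.9 -3.1  9.1 13.  18.2]
[-55.1 -47.9 -42.5 -41.8 -31.7]
[-73.2 -61.2 -38.1 -21.3 -14.9]
[-8.9 -1.7 10.  12.9 17.8]
[32.8 42.7 43.5 49.3 56.3]
[-72.9 -63.  -40.3 -23.9 -17.3]
[ -7.98878866   3.04534004 139.08477339]
470 ((598.1857299804688, 49.54307174682617), (34.771034240722656, 220.51626586914062), 51.289554595947266) 35.80248162991916
```

Request:
{"fn": "send_rows", "kwargs": {"increments": [[1,[-8,3,50],0],[1,[-8,3,95],0],[1,[-8,3,125],0],[1,[-8,3,140],0],[1,[-8,3,144],0],[1,[-8,3,144],0],[1,[-8,3,144],0]], "newtons": 30}}

```text
time: 2.75
ee_pos: [538.9, -58.9, 30.6]
tool_rot: [-0.311, 0.95, -0.0, 0.002]
force: [-0.2, -0.7, -0.2]
gripper_width: 84.8
grip_force: 0.0
```

Request:
{"fn": "send_rows", "kwargs": {"increments": [[1,[-0.5,2.6,2],0],[1,[-0.5,2.6,2],0],[0.65,[-0.5,2.6,2],0],[0.65,[-0.5,2.6,2],0],[0.65,[-0.5,2.6,2],0],[0.65,[-0.5,2.6,2],0],[0.65,[-0.5,2.6,2],0],[0.65,[-0.5,2.6,2],0]], "newtons": 30}}

```text
time: 3.55
ee_pos: [536.8, -56.4, 26.9]
tool_rot: [-0.311, 0.95, -0.0, 0.0]
force: [-1.3, 0.5, 5.8]
gripper_width: 63.6
grip_force: 35.6
```

Request:
{"fn": "send_rows", "kwargs": {"increments": [[0.65,[0,0,0],0],[0.65,[0,0,0],0],[0.65,[0,0,0],0]]}}

```text
time: 3.85
ee_pos: [536.8, -56.3, 26.9]
tool_rot: [-0.311, 0.95, -0.0, 0.0]
force: [-0.7, 0.5, 6.2]
gripper_width: 63.1
grip_force: 35.6
```

Request:
{"fn": "send_rows", "kwargs": {"increments": [[0.65,[0,0,-8],0],[0.65,[-12,17,-8],-4],[0.65,[-30,42,-8],-9],[0.65,[-45,63,-8],-13],[0.65,[-51,71.5,-8],-15.1],[0.65,[-51,71.5,-8],-15.1],[0.65,[-51,71.5,-8],-15.1],[0.65,[-51,71.5,-8],-15.1]]}}

```text
time: 4.65
ee_pos: [535.0, 30.6, 34.0]
tool_rot: [-0.433, 0.902, 0.0, -0.0]
force: [0.9, -0.2, -2.6]
gripper_width: 63.5
grip_force: 34.8
```

```bash
python3 - <<'E'
from h import *
s=env.state();print(s["ee_pos"],s["tool_rot"],s["gripper_width"])
for n in("top","scene"):
    im,d=env.get_image(n);P=cloud(n,d);cv2.imwrite(f"pics/{n}1.png",im[...,::-1])
    print(n,fit(P,48,66,(563,64),45))
    o=env.cut_out("v_rail",n)
    print([(np.round(k["box"]).tolist(),round(float(k["p"]),2)) for k in o])
b=cv2.imread("pics/scene1.png")[140:300,160:380]
cv2.imwrite("pics/scene1c.png",cv2.resize(b,None,fx=3.6,fy=3.6,interpolation=cv2.INTER_CUBIC))
E
```

```text
[535.0037584   30.63164921  34.00796026] [-4.32729480e-01  9.01523725e-01  8.17743611e-05 -4.04355818e-04] 63.45382258700495
top (((0.0, 0.0), (0.0, 0.0), 0.0), 0, np.float64(nan))
[([150.0, 177.0, 163.0, 205.0], 0.63), ([167.0, 217.0, 192.0, 234.0], 0.51)]
scene (((553.42919921875, 53.37184143066406), (60.307369232177734, 64.34272766113281), 50.34162902832031), 669, np.float64(59.25859866096687))
[([336.0, 309.0, 376.0, 347.0], 0.97), ([319.0, 365.0, 360.0, 405.0], 0.58)]
  return _methods._mean(a, axis=axis, dtype=dtype,
  ret = ret.dtype.type(ret / rcount)
```

View pics/scene1c.png

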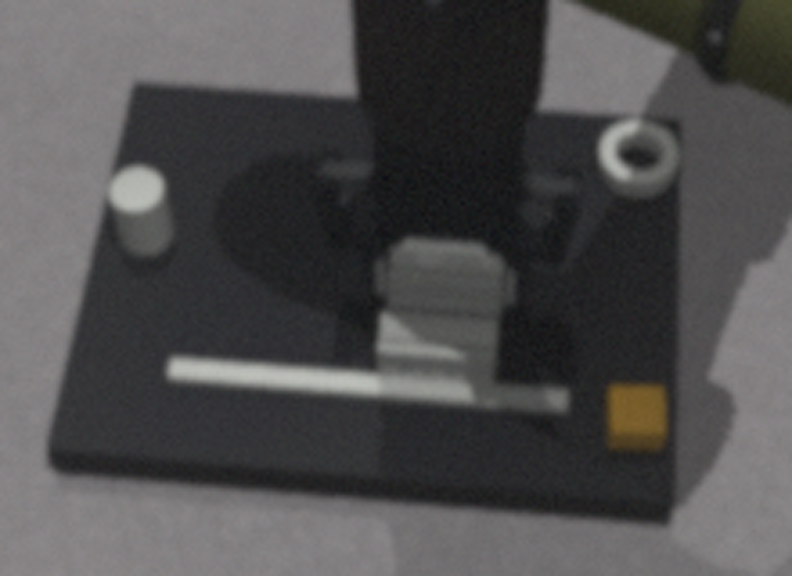

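```bash
cat >> h.py <<'E'
def uext(P,th=141.3,zlo=50,zhi=63,c=(562,64.25)):
    t=np.radians(th); u=np.array([np.cos(t),np.sin(t)]); n=np.array([np.sin(t),-np.cos(t)])
    q=P[(P[...,2]>zlo)&(P[...,2]<zhi)]; d=q[:,:2]-c; return d@u,d@n,q[:,2]
E
python3 - <<'E'
from h import *
im,d=env.get_image("scene");u,n,z=uext(cloud("scene",d))
for lo in range(-60,21,4):
    m=(n>lo)&(n<lo+4)&(abs(u)<50)
    if m.sum()>3: print(lo,m.sum(),np.percentile(u[m],[3,97]).round(1),np.median(z[m]).round(1))
E
```

```text
-48 10 [-22.2  26.3] 62.0
-44 29 [-29.3  31. ] 62.0
-40 19 [-44.6  44.6] 57.6
-36 20 [-42.6  44.7] 55.5
-32 75 [-33.6  38. ] 57.4
-28 32 [-25.6  28.7] 58.2
-16 12 [-22.  26.] 60.6
-12 42 [-29.3  28.9] 61.2
-8 72 [-31.   27.9] 60.1
-4 84 [-30.   28.3] 57.3
0 42 [-28.2  29.4] 55.6
4 30 [-30.1  28.9] 59.6
8 41 [-29.2  30.4] 61.3
12 127 [-29.7  29.8] 57.4
```

Request:
{"fn": "send_rows", "kwargs": {"increments": [[0.65,[0,0,6],0],[0.65,[0,0,7],0],[0.65,[-4,0,7],0],[0.65,[-8,0,7],0],[0.65,[-11,0,7],0],[0.65,[-13,0,7],0],[0.65,[-14.5,0,7],0],[0.65,[-15.5,0,7],0],[0.65,[-15.5,0,7],0]]}}

```text
time: 5.8
ee_pos: [544.8, 43.5, 27.2]
tool_rot: [-0.433, 0.901, 0.0, -0.0]
force: [-1.1, -0.7, -3.2]
gripper_width: 63.3
grip_force: 34.8
```

Request:
{"fn": "send_rows", "kwargs": {"increments": [[0.65,[-0.7,0,0],0],[0.65,[-1.4,0,0],0],[0.65,[-1.4,0,0],0]]}}

```text
time: 6.1
ee_pos: [544.9, 43.6, 27.2]
tool_rot: [-0.433, 0.901, -0.0, -0.001]
force: [-4.8, -4.6, 0.5]
gripper_width: 63.4
grip_force: 35.2
```

Request:
{"fn": "send_rows", "kwargs": {"increments": [[0.65,[-0.7,0,0],0],[0.65,[-1.4,0,0],0],[0.65,[-1.4,0,0],0]]}}

```text
time: 6.4
ee_pos: [544.9, 43.6, 27.2]
tool_rot: [-0.433, 0.901, -0.001, -0.003]
force: [-8.4, -7.8, 2.8]
gripper_width: 63.8
grip_force: 35.4
```

Request:
{"fn": "send_rows", "kwargs": {"increments": [[0.9,[1,0,0],0],[0.9,[1,0,0],0],[0.9,[1,0,0],0],[0.9,[-4,0,0],0],[0.9,[-8,0,0],0],[0.9,[-10.6,0,0],0],[0.9,[-10.6,0,0],0],[0.6,[-10.6,0,0],0],[0.6,[-10.6,0,0],0],[0.6,[-10.6,0,0],0],[0.6,[-10.6,0,0],0],[0.6,[-10.6,0,0],0]]}}

```text
time: 7.6
ee_pos: [553.5, 54.0, 27.5]
tool_rot: [-0.433, 0.901, -0.0, 0.0]
force: [1.5, -0.4, 1.1]
gripper_width: 63.1
grip_force: 35.2
```

Request:
{"fn": "send_rows", "kwargs": {"increments": [[1,[0,0,0],0],[1,[0,0,0],0],[1,[0,0,-40],0],[1,[0,0,-80],-8],[1,[0,0,-110],-16],[1,[0,0,-120],-24],[1,[0,0,-120],-32],[1,[0,0,-120],-40],[1,[0,0,-120],-48],[1,[0,0,-120],-56],[1,[0,0,-120],-64],[1,[0,0,-120],-72]]}}

```text
time: 8.8
ee_pos: [553.1, 54.0, 147.0]
tool_rot: [0.882, -0.472, -0.0, 0.0]
force: [-0.0, -1.3, -0.5]
gripper_width: 85.6
grip_force: 0.0
```

Request:
{"fn": "send_rows", "kwargs": {"increments": [[1,[0,0,0],-8],[1,[0,0,0],-16],[1,[0,0,0],-18],[1,[0,0,0],-18],[1,[0,0,0],-18]]}}

```text
time: 9.3
ee_pos: [553.2, 54.0, 147.1]
tool_rot: [0.944, -0.331, -0.0, 0.0]
force: [-0.5, -0.8, 0.5]
gripper_width: 85.9
grip_force: 0.0
```

```bash
python3 - <<'E'
from h import *
s=env.state();print(s["ee_pos"],s["tool_rot"],s["joints"].round(2),s["gripper_width"])
f,im,P=wfit([(553.5,54)],pad=55,name="pics/w2.png");print(f)
u,n,z=uext(P,zlo=48,zhi=66)
k=(abs(u)<45)&(abs(n)<55)
for lo in range(-45,21,4):
    m=(n>lo)&(n<lo+4)&(abs(u)<45)
    if m.sum()>3: print(lo,m.sum(),np.percentile(u[m],[3,97]).round(1),np.median(z[m]).round(1))
im,d=env.get_image("scene");print(fit(cloud("scene",d),50,66,(553,54),55)); cv2.imwrite("pics/scene2.png",im[...,::-1])
E
```

```text
[553.15618238  54.02054694 147.13566897] [ 9.43519658e-01 -3.31316474e-01 -2.16116010e-04  4.44190595e-05] [ 0.46 -0.07 -0.18 -0.   -1.46  0.44] 85.87817083018095
[(((553.1593627929688, 55.26523971557617), (54.70633316040039, 64.4557876586914), 51.32920455932617), 6139, np.float64(57.9871768087589))]
-41 326 [-30.2  30.2] 59.0
-37 459 [-30.5  31.1] 59.0
-33 476 [-30.2  30.8] 56.3
-29 440 [-29.5  30.7] 52.7
-25 436 [-30.1  30.8] 54.8
-21 417 [-30.1  30.8] 58.5
-17 505 [-30.4  30.5] 59.1
-13 422 [-30.1  30.9] 59.1
-9 462 [-30.4  30.9] 58.8
-5 419 [-29.8  30.9] 55.5
-1 426 [-29.7  30.8] 52.7
3 479 [-30.1  30.6] 55.6
7 468 [-30.2  30.7] 58.8
11 404 [-30.3  31. ] 59.0
(((554.0032348632812, 55.501136779785156), (56.83708190917969, 64.32400512695312), 50.82843780517578), 802, np.float64(59.403598452028575))
```

View pics/w2.png

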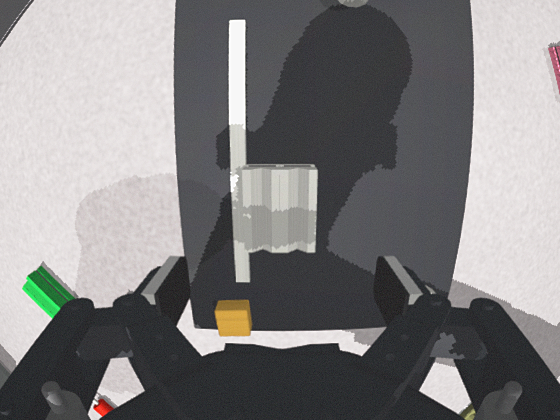

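The pack at (280,208) in the wrist view is flush and the ends line up; the rail runs left of it at x≈240, and the gauge at (233,318) is well clear. I descend across the pack with the fingertips kept just above the 36 mm rail.

Request:
{"fn": "send_rows", "kwargs": {"increments": [[1,[0.4,-0.3,45],0],[1,[0.4,-0.3,85],0],[1,[0.4,-0.3,104],0],[1,[0.4,-0.3,110],0],[1,[0.4,-0.3,110],0],[1,[0.4,-0.3,110],0],[1,[0.4,-0.3,110],0]], "newtons": 40}}

```text
time: 10.1
ee_pos: [554.8, 54.3, 39.2]
tool_rot: [0.944, -0.331, 0.001, -0.001]
force: [-0.6, 0.1, -0.1]
gripper_width: 85.0
grip_force: 0.0
```

Request:
{"fn": "send_rows", "kwargs": {"increments": [[1,[-0.5,0,3.5],0],[1,[-0.5,0,3.5],0],[0.7,[-0.5,0,3.5],0],[0.7,[-0.5,0,3.5],0],[0.5,[-0.5,0,3.5],0],[0.5,[-0.5,0,3.5],0],[0.5,[-0.5,0,3.5],0],[0.5,[-0.5,0,3.5],0],[0.5,[-0.5,0,3.5],0]], "newtons": 40}}

```text
time: 11.0
ee_pos: [553.8, 54.5, 34.3]
tool_rot: [0.944, -0.331, 0.0, -0.0]
force: [0.3, 2.1, 3.5]
gripper_width: 53.3
grip_force: 44.8
```

Request:
{"fn": "send_rows", "kwargs": {"increments": [[0.3,[0,0,0],0],[0.3,[0,0,0],0],[0.3,[0,0,0],0],[0.3,[0,0,0],0],[0.3,[0,0,-3],0],[0.3,[0,0,-6],0],[0.3,[0,0,-10],0],[0.3,[0,0,-15],0],[0.3,[0,0,-15],0],[0.3,[0,0,-15],0]], "newtons": 90}}

```text
time: 12.0
ee_pos: [553.3, 54.3, 48.8]
tool_rot: [0.944, -0.331, -0.0, -0.0]
force: [-0.2, 0.5, -6.9]
gripper_width: 52.2
grip_force: 95.0
```

```bash
python3 - <<'E'
from h import *
s=env.state();print(s["ee_pos"],s["force"].round(1),s["gripper_width"],s["grip_force"])
im,d=env.get_image("scene");cv2.imwrite("pics/scene3.png",im[...,::-1])
b=im[140:300,160:380,::-1]
cv2.imwrite("pics/scene3c.png",cv2.resize(b,None,fx=3.6,fy=3.6,interpolation=cv2.INTER_CUBIC))
E
```

```text
[553.33556229  54.34619775  48.79663983] [-0.2  0.5 -6.9] 52.19972508168906 95.00312861055136
```

View pics/scene3c.png

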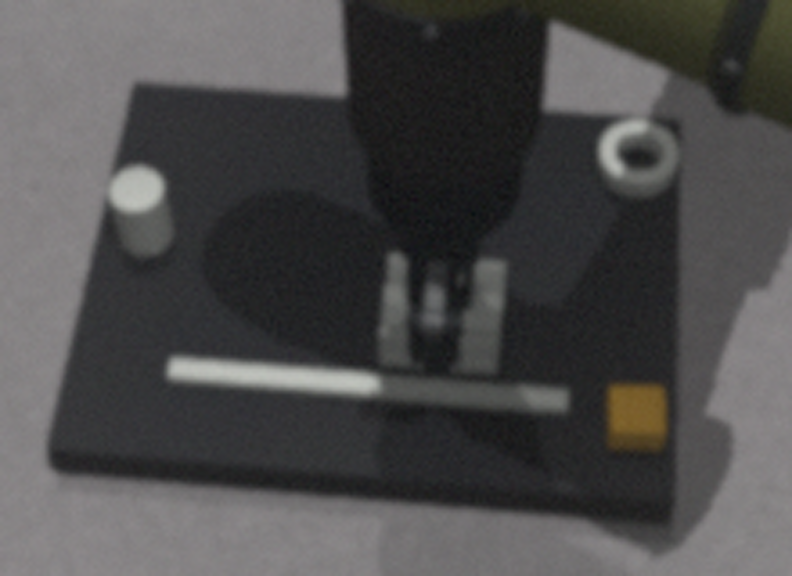

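Both blocks are off the plate together in the fingers at crop (440,315), clear of the rail, with about 6.9 N of weight on the wrist. I lift the rest of the way smoothly.

Request:
{"fn": "send_rows", "kwargs": {"increments": [[0.3,[0,0,-4],0],[0.3,[0,0,-14],0],[0.3,[0,0,-28],0],[0.3,[0,0,-42],0],[0.3,[0,0,-56],0],[0.3,[0,0,-68],0],[0.3,[0,0,-78],0],[0.3,[0,0,-86],0],[0.3,[0,0,-91],0],[0.3,[0,0,-94],0],[0.3,[0,0,-95],0],[0.3,[0,0,-95],0]]}}

```text
time: 13.25
ee_pos: [553.2, 54.3, 143.4]
tool_rot: [0.944, -0.331, -0.0, 0.0]
force: [0.1, -0.2, -6.5]
gripper_width: 52.2
grip_force: 95.4
```

Request:
{"fn": "send_rows", "kwargs": {"increments": [[0.3,[0,0,0],0],[0.3,[0,0,0],0],[0.3,[0,0,0],0],[0.3,[0,0,0],0],[0.3,[0,0,0],0]]}}

```text
time: 13.75
ee_pos: [553.4, 54.3, 143.7]
tool_rot: [0.944, -0.331, -0.0, 0.0]
force: [-0.0, 0.3, -6.3]
gripper_width: 52.1
grip_force: 95.4
```

```bash
python3 - <<'E'
from h import *
s=env.state();print(s["ee_pos"],s["force"].round(1),s["gripper_width"],s["grip_force"],abs(s["qvel"]).max())
for n in("scene","wrist"):
    ci=env.camera_info(n);im,d=env.get_image(n)
    P=cloud(n,d) if n=="scene" else wcloud(d,ci)
    b=im[100:300,140:380,::-1] if n=="scene" else im[100:300,140:420,::-1]
    cv2.imwrite(f"pics/{n}4c.png",cv2.resize(b,None,fx=2.8,fy=2.8,interpolation=cv2.INTER_CUBIC))
    u,nn,z=uext(P,zlo=128,zhi=175)
    for lo in range(-45,25,5):
        m=(nn>lo)&(nn<lo+5)&(abs(u)<38)&(abs(u)>16)&(z<175)
        if m.sum()>3: print(n,lo,m.sum(),np.percentile(u[m],[3,97]).round(1),np.percentile(z[m],[10,50,90]).round(1))
E
```

```text
[553.36184395  54.27286744 143.7403283 ] [-0.   0.3 -6.3] 52.05273184900956 95.41493721306324 0.0009926833216813361
scene -40 27 [-30.2  31.3] [169.7 170.5 171.5]
scene -35 54 [-28.8  31.9] [164.9 168.3 171.2]
scene -30 35 [-29.4  32.2] [163.6 164.8 167.5]
scene -25 15 [-29.8  31.3] [165.2 166.6 168.8]
scene -20 30 [-29.7  32.6] [168.9 170.3 171.8]
scene -15 37 [-29.6  31.3] [169.3 170.6 172.2]
scene -10 52 [-30.6  31.6] [167.1 170.  171.3]
scene -5 62 [-30.3  32.2] [162.6 165.4 168.7]
scene 0 15 [-28.9  28.2] [163.9 164.9 166.9]
scene 5 35 [-29.   32.7] [152.4 169.9 171.6]
scene 10 196 [-30.5  31.7] [144.2 158.2 170.5]
wrist -45 175 [-30.6  30.6] [157.4 167.9 168.7]
wrist -40 937 [-30.7  29. ] [152.9 167.9 168.8]
wrist -35 1051 [-30.7  30.7] [154.6 165.2 167.7]
wrist -30 906 [-30.6  31.6] [152.6 161.7 163.1]
wrist -25 915 [-30.7  31.6] [152.6 164.9 167.4]
wrist -20 1000 [-30.7  30.9] [154.  167.9 168.8]
wrist -15 1033 [-30.6  31.1] [153.8 167.9 168.7]
wrist -10 960 [-30.7  31.1] [153.  166.9 168.4]
wrist -5 863 [-30.6  31.5] [151.7 162.3 164.7]
wrist 0 1018 [-30.6  31.6] [154.1 163.  165.5]
wrist 5 988 [-30.7  29.4] [153.7 167.4 168.6]
wrist 10 577 [-30.7  29.8] [154.6 167.9 168.7]
```

View pics/scene4c.png

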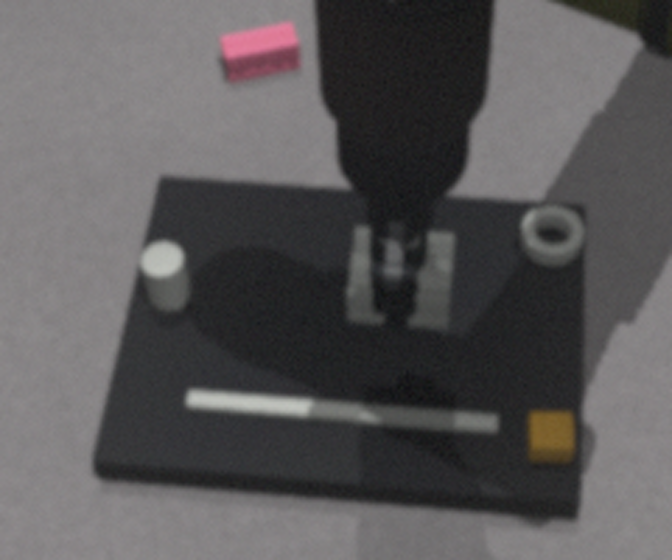

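View pics/wrist4c.png

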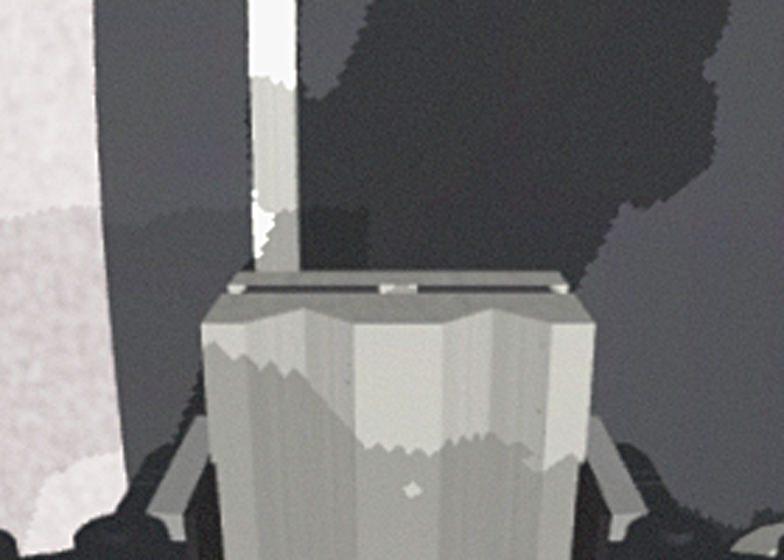

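The close wrist crop shows both blocks as one pack with no gap and ends in line (edge at row ~320). Tops are equal at z≈169 mm, so the undersides are about 109 mm above the plate, level and still. Nothing else has moved, so I hand in.

```bash
python3 -c "
from rig import env
print(env.sign_off())"
```

```text
the job is handed in; nothing more can be done
None
```

The two V-blocks were set flush against each other on the plate and are now held as one pack, level and still, about 109 mm above it; the ring, plug and gauge were not touched, and the job is handed in (no verdict was reported back).

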